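# Set the goose and hen eggs in the incubator's turning tray

## Task

Load the incubator's setting tray: lay the two goose eggs end to end in the lane with the wide-set dividers and the two normal hen eggs end to end in the lane with the narrow-set dividers, every egg lying down on the lane floor between its dividers with its length along the lane. Leave the rejects, the undersized egg, the round egg and the long thin egg, undisturbed where they lie on the bench. Set every egg down gently and never drop one.

Things in the scene. Friction and masses are not known exactly. Their poses are not given: they have to be found in the camera images.
- goose_egg_a: An off-white goose egg, 86 mm long and 58 mm thick, 150 g, one of the two biggest eggs on the bench, lying on its side. Origin: middle of its length, on its axis, 29 mm above what it lies on; thickest over the 20 mm about the origin. Its x axis runs along its length towards the blunt end (the egg may be rolled about it). Blunt or pointed end either way round does not matter.
- goose_egg_b: An off-white goose egg, 86 mm long and 58 mm thick, 150 g, one of the two biggest eggs on the bench, lying on its side. Origin: middle of its length, on its axis, 29 mm above what it lies on; thickest over the 20 mm about the origin. Its x axis runs along its length towards the blunt end (the egg may be rolled about it). Blunt or pointed end either way round does not matter.
- hen_egg_a: An off-white normal hen egg, 58 mm long and 44 mm thick, 60 g, lying on its side. Origin: middle of its length, on its axis, 22 mm above what it lies on; thickest over the 14 mm about the origin. Its x axis runs along its length towards the blunt end (the egg may be rolled about it). Blunt or pointed end either way round does not matter.
- hen_egg_b: An off-white normal hen egg, 58 mm long and 44 mm thick, 60 g, lying on its side. Origin: middle of its length, on its axis, 22 mm above what it lies on; thickest over the 14 mm about the origin. Its x axis runs along its length towards the blunt end (the egg may be rolled about it). Blunt or pointed end either way round does not matter.
- small_egg: An off-white reject: an undersized pullet egg, 42 mm long and 32 mm thick, 24 g, lying on its side. Origin: middle of its length, on its axis, 16 mm above the bench. Its x axis runs along its length towards the blunt end (the egg may be rolled about it). Blunt or pointed end either way round does not matter.
- round_egg: An off-white reject: a misshapen, almost ball-round egg, 50 mm long and 48 mm thick, 64 g, lying on its side. Origin: middle of its length, on its axis, 24 mm above the bench. Its x axis runs along its length towards the blunt end (the egg may be rolled about it). Blunt or pointed end either way round does not matter.
- long_egg: An off-white reject: a misshapen, long thin egg, 76 mm long and 40 mm thick, 66 g, lying on its side. Origin: middle of its length, on its axis, 20 mm above the bench. Its x axis runs along its length towards the blunt end (the egg may be rolled about it). Blunt or pointed end either way round does not matter.
- tray: The incubator's setting tray: fixed, shallow, aluminium, 241 mm (its x) by 208 mm (its y), rim 16 mm above the bench, a grip tab at each x end reaching 134 mm from the centre. The two turner racks fill it side by side, lengths along its x, lanes 100 mm apart. Origin: centre of its underside, on the bench.
- wide_rack: Turner rack for two goose eggs. Fixed in the tray, on either side. Origin: centre of its underside, 3 mm above the bench; x along the lane, y = 0 is the lane's centre line. Grey pan 229 x 98 mm whose top, where eggs lie, is 6 mm above the bench; end walls 10 mm higher, 221 mm apart inside. Two white dividers along x, 66 mm apart inside, 14 mm high above the pan, 3 mm thick.
- narrow_rack: Turner rack for hen eggs. Fixed in the tray, on either side. Origin: centre of its underside, 3 mm above the bench; x along the lane, y = 0 is the lane's centre line. Grey pan 229 x 98 mm whose top, where eggs lie, is 6 mm above the bench; end walls 10 mm higher, 221 mm apart inside. Two white dividers along x, 52 mm apart inside, 10 mm high above the pan, 3 mm thick.
Not all that is in view belongs to the job. What is shaped like the hen_egg_a but pink, purple or turquoise is not meant.

How it is judged:
At the end, for the whole second after the job is handed in: Goose eggs in the wide lane, hen eggs in the narrow: centres within 12 mm of the lane line and 70 mm (goose) or 84 mm (hen) of the rack's centre along it, lying on the floor to 6 mm, length along the lane to 0.3 rad, at rest. Rejects within 30 mm of their start, at rest (x of goose_egg_a in the frame of wide_rack between -0.07 and 0.07 m and y of goose_egg_a in the frame of wide_rack between -0.012 and 0.012 m and z of goose_egg_a in the frame of wide_rack between 0.026 and 0.038 m and angle between the x axis of each of goose_egg_a, goose_egg_b and the x axis of wide_rack, either way round below 0.3 rad and linear speed of each of goose_egg_a, goose_egg_b, hen_egg_a, hen_egg_b, small_egg, round_egg, long_egg below 0.02 m/s and x of goose_egg_b in the frame of wide_rack between -0.07 and 0.07 m and y of goose_egg_b in the frame of wide_rack between -0.012 and 0.012 m and z of goose_egg_b in the frame of wide_rack between 0.026 and 0.038 m and x of hen_egg_a in the frame of narrow_rack between -0.084 and 0.084 m and y of hen_egg_a in the frame of narrow_rack between -0.012 and 0.012 m and z of hen_egg_a in the frame of narrow_rack between 0.019 and 0.031 m and angle between the x axis of each of hen_egg_a, hen_egg_b and the x axis of narrow_rack, either way round below 0.3 rad and x of hen_egg_b in the frame of narrow_rack between -0.084 and 0.084 m and y of hen_egg_b in the frame of narrow_rack between -0.012 and 0.012 m and z of hen_egg_b in the frame of narrow_rack between 0.019 and 0.031 m and distance of each of small_egg, round_egg, long_egg from where it was at the start of the episode below 0.03 m); the robot touches nothing.
It fails at once if a reject egg is moved more than 30 mm from where it lay (distance of any of small_egg, round_egg, long_egg from where it was at the start of the episode above 0.03 m).
It fails at once if an egg is dropped: it moves faster than 0.65 m/s (a fall of more than 20 mm) while the fingers do not hold it ((linear speed of goose_egg_a above 0.65 m/s and contact force between goose_egg_a and the fingers below 0.05 N) or (linear speed of goose_egg_b above 0.65 m/s and contact force between goose_egg_b and the fingers below 0.05 N) or (linear speed of hen_egg_a above 0.65 m/s and contact force between hen_egg_a and the fingers below 0.05 N) or (linear speed of hen_egg_b above 0.65 m/s and contact force between hen_egg_b and the fingers below 0.05 N) or (linear speed of small_egg above 0.65 m/s and contact force between small_egg and the fingers below 0.05 N) or (linear speed of round_egg above 0.65 m/s and contact force between round_egg and the fingers below 0.05 N) or (linear speed of long_egg above 0.65 m/s and contact force between long_egg and the fingers below 0.05 N)).
It also fails if it takes over 106 s, if anything falls off the work surface, if the arm or the gripper's body presses on something with over 40 N, if the wrist force passes 120 N, or if a joint passes its speed limit or range.

## Robot

A 6-joint arm with a two-finger parallel gripper is mounted at the origin on the work surface. World frame = base frame: x ahead of the robot, y to its left, z up, the work surface at z = 0. Lengths are in m, angles in rad, forces in N, time in s.
With the tool pointing down it reaches from about 0.425 to 0.95 m from the base axis. Payload 3.5 kg.
Tool frame: the origin (TCP) lies on the centre line of the jaws, within the pads' length; the fingertips stand 14 mm ahead of it and the grasp point (between the pads) lies 5 mm behind it (tips_ahead is the distance from the TCP to the fingertips, in m); y points along the fingers, z is the direction in which the jaws open and shut, and the axes are right-handed (so a half turn about y gives the same grasp; the last joint's range is limited). The gripper opens to 85 mm and grips with 20 to 120 N. Pads are 22 mm wide; open, the fingers measure 114 mm over their backs; the gripper's body (76 mm by 85 mm) begins 54 mm behind the grasp point. The pads swing forward as they close: fully open they stand 13 mm farther back than shut.
Start: joints at [-1.47, 0.286, 1.577, -0, 1.279, -0.15], TCP at [0.168, -0.654, 0.245] pointing down, gripper open.
Joint ranges: [-2.77, 2.77], [-0.9, 2.22], [0.21, 2.48], [-1.53, 4.67], [0.24, 2.81], [-2.84, 2.84]. Speed limits (rad/s): [2.79, 2.79, 3.14, 3.14, 3.14, 3.14].

## Interface

Orientations are given as a unit quaternion [x, y, z, w].
In Python, from plant import get_state, read_camera, sign_off, tips_ahead gives the robot as it stands.
- The arm moves only by the tool send_rows, never from a script. Its argument "plan" is a list of rows, each a list of 2 entries, a list of its own where there are three numbers: the shift along the tool's x, y, z in units of 12 cm (1.0 is 12 cm), then the turn, a rotation vector about the tool's x, y, z in units of 360 degrees (1.0 is 360 degrees). In form: [[[tx, ty, tz], [rx, ry, rz]], ...]. A call has 1 to 12 rows; each row shifts and turns the commanded pose from where the row before left it, along the tool's axes as they then stand; what a row does not reach is not made up. A row lasts 1/10 s, in which the tool goes at most 50 mm and 8.59 degrees, less where a joint would pass 70% of its speed; a pose out of reach is approached as far as the arm can. A call with a number of a shift or a turn outside -1 to 1 is refused whole. A call with a gripper value outside its range is refused whole. "gripper" is the closure, from 0 (fully open) to 1 (shut), set as the call begins (left out, the last holds). The fingers move at their own pace and stop on an object; "grip_force" is the grip in N (left out, the last holds). Time passes only in rows, so rows that do not move let the fingers close. It gives the time, the measured TCP pose, the force and the opening at its end, in the units of the state.
- get_state(): the state, without advancing time (a new reading comes with each control period).
- read_camera(name): name is "scene" or "top" or "wrist"; returns a dict with "img" (420x560x3 uint8, blue, green, red), "fx", "fy", "cx", "cy" (pixels), "world_from_camera" (4x4, takes a point from camera to world coordinates); the wrist camera has in their place "mount" (4x4, takes a point from camera to tool coordinates, whose origin is the TCP and whose axes are the tool frame's). Camera axes: x right, y down, z forward; pixel columns grow to the right and rows downward; lengths in m; the calibration is good to about 2 mm. A picture is of the moment at which its call begins: read the wrist's pose just before it. There is no depth.
- sign_off(): hands the job in, once; it reports no verdict.
The state is a dict: "time": time; "qpos": joint angles; "dq": joint speeds; "joint_efforts": joint torques, N m; "eef_pos": TCP position; "tcp_rot": TCP orientation; "contact_force": force on the tool from outside, world axes, zero at the start; "wrist_torque": the same for the moment, N m; "opening": opening from 0.0 (shut) to 1.0 (fully open).
Only numpy, scipy, OpenCV 4.12 (cv2) and the standard library are available. Lean on these libraries where they do the work, as an engineer would, in place of code of your own. Each camera call takes 0.05 s, during which the arm holds its last target. There are 200 camera calls.

## Working session

There is one attempt and no reset: what is moved stays moved. The work goes in short steps, Python scripts to look and compute and a tool call to move; the robot and the scene stay as the last step left them, time stands still between calls to the robot, and variables do not carry over. Pictures are saved under pics/ and viewed, about 12 in all and at most 16, crops included, and the job is handed in when it is done.

Besides the shell and the picture viewer there is one more tool, called after "Request:" in YAML: its name, and indented under it one key for each argument. send_rows: Moves the arm, as the interface text tells. Its arguments: {"type":"object","properties":{"plan":{"type":"array"},"gripper":{"type":"number"},"grip_force":{"type":"number"}},"required":["plan"]}

```bash
ls; mkdir -p pics; python3 - <<'E'
from plant import *
import cv2,numpy as np
s=get_state();print(s,tips_ahead if not callable(tips_ahead) else tips_ahead())
for n in("scene","top","wrist"):
    c=read_camera(n);cv2.imwrite(f"pics/{n}0.png",c["img"]);print(n,c["fx"],c["fy"],c["cx"],c["cy"]);print(np.round(c.get("world_from_camera",c.get("mount")),4).tolist())
E
```

```text
pics
{'time': 0.0, 'qpos': array([-1.46998479e+00,  2.87204810e-01,  1.57821641e+00, -1.13500342e-05,
        1.27858081e+00, -1.50025643e-01]), 'dq': array([ 0.000135  , -0.00156118, -0.00036614,  0.00106885,  0.00034773,
       -0.00011767]), 'joint_efforts': array([ 2.27362943e-04, -4.05976331e+01, -2.92627984e+01, -4.24699840e-05,
        5.77885075e-03,  6.87490214e-06]), 'eef_pos': array([ 0.16748974, -0.6532329 ,  0.2438997 ]), 'tcp_rot': array([-0.08843599,  0.70240376, -0.7007004 ,  0.08847022]), 'contact_force': array([ 0.83637208, -0.30770558, -0.4638183 ]), 'wrist_torque': array([-0.01593638,  0.00832486,  0.04109883]), 'opening': 1.0011196400294362} 0.014
scene 460.98332131587523 460.98332131587523 279.1693469328603 209.02113951852974
[[0.088, 0.6927, -0.7158, 1.278], [0.9961, -0.0597, 0.0646, 0.0001], [0.002, -0.7187, -0.6953, 0.7979], [0.0, 0.0, 0.0, 1.0]]
top 541.7804111026668 541.7804111026668 279.6878702992531 209.44677401000342
[[-0.0064, -0.9966, 0.082, 0.3382], [-0.9999, 0.0054, -0.0133, 0.059], [0.0128, -0.0821, -0.9965, 1.7345], [0.0, 0.0, 0.0, 1.0]]
wrist 333.63737386532574 333.63737386532574 284.60552880579246 213.10829825619706
[[-0.0007, 0.9642, 0.2652, -0.067], [-0.0023, -0.2652, 0.9642, -0.1293], [1.0, 0.0001, 0.0024, 0.0001], [0.0, 0.0, 0.0, 1.0]]
```

View pics/top0.png

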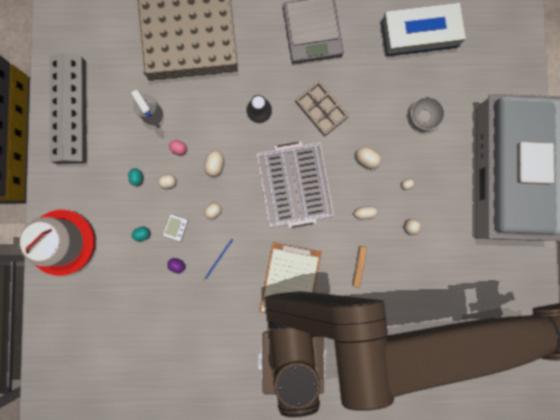

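View pics/scene0.png

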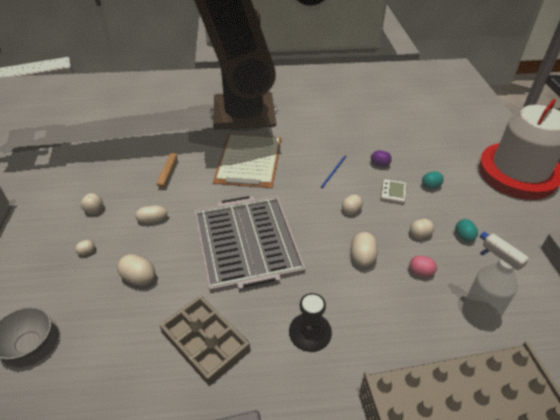

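The top view shows these off-white candidates. Big eggs are at (214,163) and (368,158). Hen eggs are at (167,182) and (212,211). The small egg is at (408,184), the long one at (366,212) and the round one at (413,227). The coloured eggs are not meant. The tray is at (295,185). I'll measure each by its size.

```bash
cat > h.py <<'E'
from plant import *
import cv2,numpy as np
from scipy.spatial.transform import Rotation as R
def cast(c,uv,z,W=None):
    W=c["world_from_camera"] if W is None else W
    uv=np.atleast_2d(uv).astype(float)
    d=np.c_[(uv[:,0]-c["cx"])/c["fx"],(uv[:,1]-c["cy"])/c["fy"],np.ones(len(uv))]@np.array(W)[:3,:3].T
    o=np.array(W)[:3,3]; return o+d*((z-o[2])/d[:,2])[:,None]
def eggs(img,amin=40,amax=900):
    h=cv2.cvtColor(img,cv2.COLOR_BGR2HSV)
    m=cv2.inRange(h,(8,25,120),(32,130,255)); m=cv2.morphologyEx(m,cv2.MORPH_OPEN,np.ones((3,3)))
    cs,_=cv2.findContours(m,cv2.RETR_EXTERNAL,cv2.CHAIN_APPROX_NONE)
    return m,[k for k in cs if amin<cv2.contourArea(k)<amax]
E
python3 - <<'E'
from h import *
for n in("top","scene"):
    c=read_camera(n);m,cs=eggs(c["img"],40,1500)
    for k in cs:
        z=.022
        p=cast(c,k[:,0],z)[:,:2].astype(np.float32)*1000
        (x,y),(a,b),t=cv2.minAreaRect(k); r=cv2.minAreaRect(p)
        M=cv2.moments(p.reshape(-1,1,2)); ang=.5*np.arctan2(2*M['mu11'],M['mu20']-M['mu02'])
        print(n,(int(x),int(y)),"ctr",np.round([M['m10']/M['m00'],M['m01']/M['m00']],0),"size",np.round(sorted(r[1]),0),"ang",round(ang,2))
    if n=="top":
        cr=c["img"][130:245,120:440]; cv2.imwrite("pics/crop1.png",cv2.resize(cr,None,fx=2.5,fy=2.5,interpolation=cv2.INTER_CUBIC))
E
```

```text
top (9, 411) ctr [-135.  870.] size [30. 58.] ang -0.74
top (260, 306) ctr [174.  98.] size [22. 46.] ang -0.0
top (360, 266) ctr [ 299. -216.] size [ 37. 142.] ang -0.2
top (292, 271) ctr [282.   3.] size [172. 173.] ang -1.18
top (173, 226) ctr [427. 372.] size [31. 49.] ang -0.32
top (414, 226) ctr [ 423. -389.] size [51. 54.] ang -0.12
top (50, 241) ctr [380. 739.] size [115. 145.] ang -0.07
top (365, 211) ctr [ 469. -236.] size [48. 82.] ang -1.42
top (14, 224) ctr [445. 878.] size [ 88. 125.] ang -0.25
top (212, 210) ctr [478. 250.] size [54. 60.] ang -0.99
top (408, 183) ctr [ 560. -375.] size [42. 42.] ang -0.79
top (166, 181) ctr [573. 396.] size [51. 60.] ang -1.21
top (213, 162) ctr [631. 246.] size [67. 87.] ang -0.31
top (368, 155) ctr [ 648. -251.] size [61. 96.] ang 0.95
top (322, 106) ctr [ 813. -103.] size [109. 164.] ang 0.69
top (550, 48) ctr [1016. -859.] size [ 56. 325.] ang -0.02
scene (28, 337) ctr [ 787. -425.] size [50. 62.] ang 0.3
scene (44, 157) ctr [ 224. -551.] size [33. 69.] ang -0.2
scene (548, 96) ctr [ 35. 982.] size [ 62. 145.] ang -0.58
scene (523, 83) ctr [-61. 952.] size [34. 60.] ang 1.36
scene (206, 42) ctr [-436. -137.] size [ 73. 321.] ang 0.12
scene (395, 33) ctr [-492.  629.] size [ 82. 438.] ang -0.07
```

View pics/crop1.png

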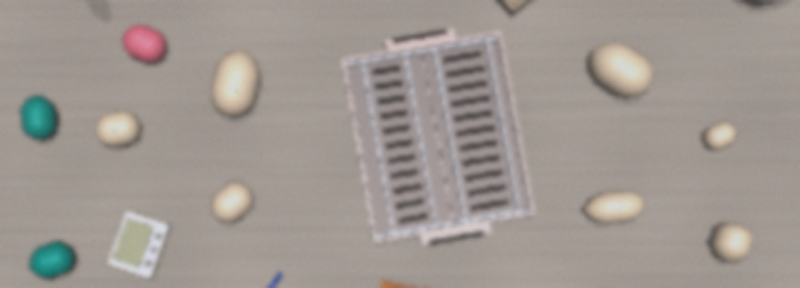

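The crop confirms the choice: goose eggs at crop (236,83) and (620,70), hen eggs at (119,128) and (232,201). The tray rim corners are at crop (343,60), (500,33), (535,213) and (376,242). The wide dividers are on the right (-y) and the narrow ones on the left (+y).

```bash
cat >> h.py <<'E'
def Rpsi(psi):  # tool y down, tool z horizontal at yaw psi
    z=np.array([np.cos(psi),np.sin(psi),0]);y=np.array([0,0,-1.]);return R.from_matrix(np.c_[np.cross(y,z),y,z])
def plan(*segs,start=None):
    """segs: (pos,psi[,N]); prints rows"""
    s=get_state();p,r=(s["eef_pos"],R.from_quat(s["tcp_rot"])) if start is None else (np.array(start[0]),Rpsi(start[1]))
    for g in segs:
        q=np.array(g[0],float);rt=Rpsi(g[1]);rv=(r.inv()*rt).as_rotvec()
        N=g[2] if len(g)>2 else max(int(np.ceil(np.linalg.norm(q-p)/.047)),int(np.ceil(np.degrees(np.linalg.norm(rv))/8.3)),1)
        d=R.from_rotvec(rv/N);S=sum((d**k).as_matrix() for k in range(N))
        t=np.linalg.solve(S,r.inv().apply(q-p))
        print(N,"x",[np.round(t/.12,3).tolist(),np.round(rv/N/2/np.pi,4).tolist()],"mm/row",round(np.linalg.norm(t)*1e3))
        p,r=q,rt
def st():
    s=get_state();r=R.from_quat(s["tcp_rot"]).as_matrix()
    print("t",round(s["time"],2),"p",np.round(s["eef_pos"],4),"psi",round(np.arctan2(r[1,2],r[0,2]),3),"q",np.round(s["qpos"],2),"F",np.round(s["contact_force"],1),"op",round(s["opening"],3))
    return s
E
python3 - <<'E'
from h import *
c=read_camera("top")
uv=np.array([[343,60],[500,33],[535,213],[376,242]])/2.5+[120,130]
p=cast(c,uv,.016);print(np.round(p,3)); print("sides",[round(np.linalg.norm(p[i]-p[i-1]),3) for i in range(4)])
ctr=p.mean(0);ax=(p[0]+p[1]-p[2]-p[3])[:2];a=np.arctan2(ax[1],ax[0]);print("tray",ctr,a)
st()
for psi in(1.26-0,1.26-np.pi): plan(([.631,.246,.2],psi))
E
```

```text
[[ 0.659  0.107  0.016]
 [ 0.693 -0.095  0.016]
 [ 0.46  -0.137  0.016]
 [ 0.425  0.066  0.016]]
sides [np.float64(0.238), np.float64(0.205), np.float64(0.236), np.float64(0.206)]
tray [ 0.5590577  -0.01470623  0.016     ] 0.17580642344949718
t 0.3 p [ 0.1675 -0.6537  0.2449] psi -1.32 q [-1.47  0.29  1.58  0.    1.28 -0.15] F [-0.2  0.2 -0.4] op 0.998
22 x [[-0.476, 0.017, 0.194], [0.0, -0.0187, -0.0]] mm/row 62
22 x [[-0.172, 0.017, -0.348], [0.0, 0.0041, 0.0]] mm/row 47
```

```bash
python3 - <<'E'
from h import *
plan(([.648,-.251,.2],-.62,12))
E
```

```text
12 x [[-0.441, 0.031, -0.056], [0.0, -0.0093, -0.0]] mm/row 53
```

Request:
send_rows:
  plan:
    - [[-0.41,0.03,-0.05],[0,-0.0093,0]]
    - [[-0.41,0.03,-0.05],[0,-0.0093,0]]
    - [[-0.41,0.03,-0.05],[0,-0.0093,0]]
    - [[-0.41,0.03,-0.05],[0,-0.0093,0]]
    - [[-0.41,0.03,-0.05],[0,-0.0093,0]]
    - [[-0.41,0.03,-0.05],[0,-0.0093,0]]
    - [[-0.41,0.03,-0.05],[0,-0.0093,0]]
    - [[-0.41,0.03,-0.05],[0,-0.0093,0]]
    - [[-0.41,0.03,-0.05],[0,-0.0093,0]]
    - [[-0.41,0.03,-0.05],[0,-0.0093,0]]
    - [[-0.41,0.03,-0.05],[0,-0.0093,0]]
    - [[-0.41,0.03,-0.05],[0,-0.0093,0]]
  gripper: 0
  grip_force: 20

```text
time: 1.5
eef_pos: [0.6168, -0.2797, 0.202]
tcp_rot: [0.325, -0.628, 0.628, -0.325]
contact_force: [0.8, -0.6, 0.4]
opening: 0.998
```

```bash
cat >> h.py <<'E'
def wlook(name,z,amin=800,save=True):
    s=st();c=read_camera("wrist");T=np.eye(4);T[:3,:3]=R.from_quat(s["tcp_rot"]).as_matrix();T[:3,3]=s["eef_pos"]
    W=T@np.array(c["mount"]);m,cs=eggs(c["img"],amin,60000)
    if save: cv2.imwrite(f"pics/{name}.png",c["img"])
    for k in cs:
        p=cast(c,k[:,0],z,W)[:,:2].astype(np.float32)*1000
        M=cv2.moments(p.reshape(-1,1,2));ang=.5*np.arctan2(2*M['mu11'],M['mu20']-M['mu02']);u=cv2.moments(k)
        # centre: undo silhouette stretch by using the moment centre of the pixel contour
        uv=[u['m10']/u['m00'],u['m01']/u['m00']];q=cast(c,uv,z,W)[0]
        print("px",np.round(uv),"ctr",np.round(q,4),"size",np.round(sorted(cv2.minAreaRect(p)[1])),"ang",round(ang,3))
    return c,W
E
python3 - <<'E'
from h import *
wlook("w1",.029)
E
```

```text
t 1.5 p [ 0.6168 -0.2797  0.202 ] psi -0.616 q [-0.58  0.33  1.61  0.    1.21  0.04] F [ 0.8 -0.6  0.4] op 0.998
px [ 25. 307.] ctr [ 0.3355 -0.2219  0.029 ] size [21. 70.] ang -0.166
px [291. 298.] ctr [ 0.5619 -0.3703  0.029 ] size [32. 40.] ang -1.184
px [133. 246.] ctr [ 0.4693 -0.2355  0.029 ] size [40. 71.] ang -1.475
px [289. 146.] ctr [ 0.6466 -0.2455  0.029 ] size [47. 76.] ang 1.057
```

View pics/w1.png

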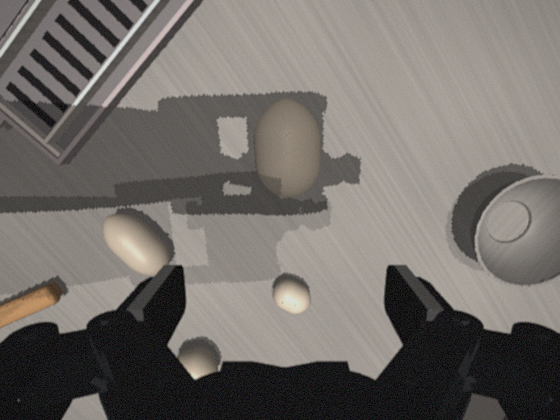

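The goose egg lies in the arm's shadow at about (289,147), with the long egg at (137,245), the small egg at (291,295) and the tray corner top left. I'll adjust the mask for shadow and recompute, then plan the descent.

```bash
sed -i 's/(8,25,120),(32,130,255)/(8,32,70),(32,140,255)/' h.py; python3 - <<'E'
from h import *
img=cv2.imread("pics/w1.png");h=cv2.cvtColor(img,cv2.COLOR_BGR2HSV)
print(h[147,289],h[110,289],h[190,289],h[147,262],h[147,316],"bg",h[110,240],h[147,340],h[60,290])
wlook("w2",.029,save=False)
E
```

```text
[ 16  41 143] [ 14  50 128] [ 20  42 121] [ 15  43 119] [ 14  41 118] bg [ 5 16 96] [ 10  14 170] [ 15  24 168]
t 1.55 p [ 0.6198 -0.2723  0.2011] psi -0.609 q [-0.57  0.33  1.61  0.01  1.21  0.04] F [ 1.1  3.5 -0.1] op 0.999
px [ 27. 311.] ctr [ 0.3371 -0.2206  0.029 ] size [25. 77.] ang -0.164
px [293. 304.] ctr [ 0.563  -0.3683  0.029 ] size [35. 41.] ang -1.456
px [136. 250.] ctr [ 0.4723 -0.233   0.029 ] size [46. 67.] ang -1.431
px [290. 158.] ctr [ 0.6444 -0.2462  0.029 ] size [58. 86.] ang 1.019
```

```bash
python3 - <<'E'
from h import *
st()
plan(([.646,-.247,.11],-.57,4),([.646,-.247,.03],-.57,4))
E
```

```text
t 1.6 p [ 0.618  -0.2755  0.2012] psi -0.611 q [-0.57  0.33  1.61  0.    1.21  0.04] F [ 0.2 -0.   0.1] op 0.999
4 x [[-0.082, 0.19, 0.015], [0.0001, -0.0016, -0.0001]] mm/row 25
4 x [[0.0, 0.167, 0.0], [0.0, 0.0, 0.0]] mm/row 20
```

Request:
send_rows:
  plan:
    - [[-0.082,0.19,0.015],[0,-0.0016,0]]
    - [[-0.082,0.19,0.015],[0,-0.0016,0]]
    - [[-0.082,0.19,0.015],[0,-0.0016,0]]
    - [[-0.082,0.19,0.015],[0,-0.0016,0]]
    - [[0,0,0],[0,0,0]]
    - [[0,0,0],[0,0,0]]
    - [[0,0,0],[0,0,0]]

```text
time: 2.3
eef_pos: [0.6445, -0.2543, 0.1129]
tcp_rot: [0.336, -0.621, 0.623, -0.337]
contact_force: [0.2, 0.0, 0.2]
opening: 0.993
```

```bash
python3 - <<'E'
from h import *
wlook("w3",.029)
plan(([.646,-.247,.03],-.57,4))
E
```

```text
t 2.3 p [ 0.6445 -0.2543  0.1129] psi -0.579 q [-0.52  0.45  1.62 -0.    1.07  0.06] F [0.2 0.  0.2] op 0.993
px [ 63. 307.] ctr [ 0.4781 -0.2194  0.029 ] size [38. 52.] ang -0.604
px [276. 215.] ctr [ 0.6438 -0.2461  0.029 ] size [58. 88.] ang 1.004
4 x [[-0.014, 0.173, -0.006], [-0.0001, -0.0004, 0.0]] mm/row 21
```

Request:
send_rows:
  plan:
    - [[-0.014,0.173,-0.003],[0,0,0]]
    - [[-0.014,0.173,-0.003],[0,0,0]]
    - [[-0.014,0.173,-0.003],[0,0,0]]
    - [[-0.014,0.173,-0.003],[0,0,0]]
    - [[0,0,0],[0,0,0]]
    - [[0,0,0],[0,0,0]]
    - [[0,0,0],[0,0,0]]

```text
time: 3.05
eef_pos: [0.6477, -0.2476, 0.0304]
tcp_rot: [0.336, -0.621, 0.623, -0.337]
contact_force: [0.8, 0.4, 0.5]
opening: 1.0
```

Request:
send_rows:
  plan:
    - [[0,0,0],[0,0,0]]
    - [[0,0,0],[0,0,0]]
    - [[0,0,0],[0,0,0]]
    - [[0,0,0],[0,0,0]]
    - [[0,0,0],[0,0,0]]
    - [[0,0,0],[0,0,0]]
    - [[0,0,0],[0,0,0]]
    - [[0,0,0],[0,0,0]]
  gripper: 1
  grip_force: 25

```text
time: 3.85
eef_pos: [0.647, -0.247, 0.0294]
tcp_rot: [0.336, -0.621, 0.622, -0.337]
contact_force: [-1.2, 1.1, 6.3]
opening: 0.67
```

```bash
python3 - <<'E'
from h import *
st()
ctr=np.array([.5591,-.0147]);a=.1758
ax=np.array([np.cos(a),np.sin(a)]);ay=np.array([-np.sin(a),np.cos(a)])
for n,y,x in(("wide",-.05,.05),("wide",-.05,-.05),("nar",.05,.04),("nar",.05,-.04)): print(n,x,np.round(ctr+x*ax+y*ay,4))
g=ctr+.05*ax-.05*ay
plan(([.644,-.25,.15],-.57,3),([*g,.15],a-np.pi/2))
E
```

```text
t 3.85 p [ 0.647  -0.247   0.0294] psi -0.578 q [-0.51  0.55  1.64 -0.    0.94  0.07] F [-1.2  1.1  6.3] op 0.67
wide 0.05 [ 0.6171 -0.0552]
wide -0.05 [ 0.5186 -0.0727]
nar 0.04 [0.5897 0.0415]
nar -0.04 [0.511  0.0275]
3 x [[0.012, -0.335, -0.002], [-0.0001, -0.0004, 0.0]] mm/row 40
6 x [[-0.139, -0.0, -0.244], [0.0, 0.0219, 0.0]] mm/row 34
```

Request:
send_rows:
  plan:
    - [[0,-0.1,0],[0,0,0]]
    - [[0,-0.3,0],[0,0,0]]
    - [[0,-0.35,0],[0,0,0]]
    - [[0,-0.25,0],[0,0,0]]
    - [[-0.119,0,-0.209],[0,0.0188,0]]
    - [[-0.119,0,-0.209],[0,0.0188,0]]
    - [[-0.119,0,-0.209],[0,0.0188,0]]
    - [[-0.119,0,-0.209],[0,0.0188,0]]
    - [[-0.119,0,-0.209],[0,0.0188,0]]
    - [[-0.119,0,-0.209],[0,0.0188,0]]
    - [[-0.119,0,-0.209],[0,0.0188,0]]
    - [[0,0,0],[0,0,0]]

```text
time: 5.05
eef_pos: [0.6227, -0.0483, 0.1477]
tcp_rot: [-0.059, 0.705, -0.704, 0.059]
contact_force: [0.2, -0.6, -0.0]
opening: 0.665
```

Request:
send_rows:
  plan:
    - [[0,0,0],[0,0,0]]
    - [[0,0,0],[0,0,0]]
    - [[0,0,0],[0,0,0]]

```text
time: 5.35
eef_pos: [0.6227, -0.0526, 0.1478]
tcp_rot: [0.058, -0.705, 0.705, -0.058]
contact_force: [0.1, -0.3, -1.6]
opening: 0.661
```

```bash
python3 - <<'E'
from h import *
wlook("w4",.035)
E
```

```text
t 5.35 p [ 0.6227 -0.0526  0.1478] psi -1.406 q [-0.25  0.27  1.78 -0.    1.09  1.16] F [ 0.1 -0.3 -1.6] op 0.661
px [429. 396.] ctr [ 0.4784 -0.2073  0.035 ] size [31. 53.] ang 0.409
px [284. 281.] ctr [ 0.5676 -0.0624  0.035 ] size [111. 157.] ang 0.16
px [419.  34.] ctr [ 0.7578 -0.1199  0.035 ] size [66. 98.] ang -1.275
```

View pics/w4.png

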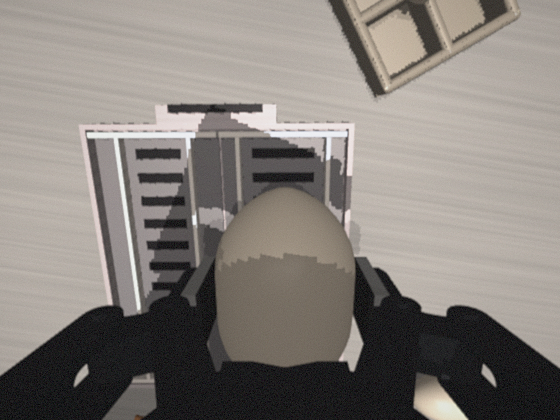

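The held egg shows at (284,281), aligned with the tray. The far rim corners are at (80,126) and (354,124). The wide-lane dividers sit at x≈238 and 328 on row 140, and the narrow-lane ones at x≈118 and 188.

```bash
python3 - <<'E'
from h import *
s=st();c=read_camera("wrist");T=np.eye(4);T[:3,:3]=R.from_quat(s["tcp_rot"]).as_matrix();T[:3,3]=s["eef_pos"];W=T@np.array(c["mount"])
ctr=np.array([.5591,-.0147]);a=.1758
ax=np.array([np.cos(a),np.sin(a)]);ay=np.array([-np.sin(a),np.cos(a)])
for uv,z in(((80,126),.016),((354,124),.016),((238,140),.02),((328,140),.02),((118,140),.016),((188,140),.016)):
    p=cast(c,uv,z,W)[0]; print(uv,np.round(p,4),"tray xy",np.round([(p[:2]-ctr)@ax,(p[:2]-ctr)@ay],4))
E
```

```text
t 5.4 p [ 0.6227 -0.0526  0.1478] psi -1.406 q [-0.25  0.27  1.78 -0.    1.09  1.16] F [ 0.5 -0.  -0.7] op 0.669
(80, 126) [0.6601 0.1097 0.016 ] tray xy [0.1212 0.1049]
(354, 124) [ 0.6956 -0.0944  0.016 ] tray xy [ 0.1204 -0.1023]
(238, 140) [ 0.6697 -0.0099  0.02  ] tray xy [ 0.1098 -0.0146]
(328, 140) [ 0.6809 -0.0768  0.02  ] tray xy [ 0.109  -0.0824]
(118, 140) [0.6544 0.0811 0.016 ] tray xy [0.1106 0.0776]
(188, 140) [0.6632 0.0283 0.016 ] tray xy [0.11   0.0242]
```

```bash
cat >> h.py <<'E'
ctr=np.array([.5591,-.0147]);ta=.1758
def tr(x,y): return ctr+x*np.array([np.cos(ta),np.sin(ta)])+y*np.array([-np.sin(ta),np.cos(ta)])
TP=ta-np.pi/2
E
python3 - <<'E'
from h import *
g=tr(.05,-.049);print(g)
plan(([*g,.06],TP,3),([*g,.037],TP,4))
E
```

```text
[ 0.61689924 -0.05419997]
3 x [[0.017, 0.244, 0.002], [-0.0, -0.0006, 0.0]] mm/row 29
4 x [[0.0, 0.048, 0.0], [0.0, 0.0, 0.0]] mm/row 6
```

Request:
send_rows:
  plan:
    - [[0.017,0.244,0.002],[0,0,0]]
    - [[0.017,0.244,0.002],[0,0,0]]
    - [[0.017,0.244,0.002],[0,0,0]]
    - [[0,0,0],[0,0,0]]
    - [[0,0,0],[0,0,0]]
    - [[0,0.04,0],[0,0,0]]
    - [[0,0.04,0],[0,0,0]]
    - [[0,0.04,0],[0,0,0]]
    - [[0,0.04,0],[0,0,0]]
    - [[0,0,0],[0,0,0]]
    - [[0,0,0],[0,0,0]]
    - [[0,0,0],[0,0,0]]

```text
time: 6.65
eef_pos: [0.6171, -0.0533, 0.041]
tcp_rot: [0.058, -0.705, 0.705, -0.059]
contact_force: [-0.3, 0.1, -1.5]
opening: 0.667
```

```bash
python3 - <<'E'
from h import *
st()
E
```

```text
t 6.65 p [ 0.6171 -0.0533  0.041 ] psi -1.405 q [-0.25  0.41  1.83  0.    0.9   1.16] F [-0.3  0.1 -1.5] op 0.667
```

Request:
send_rows:
  plan:
    - [[0,0.01,0],[0,0,0]]
    - [[0,0.01,0],[0,0,0]]
    - [[0,0.01,0],[0,0,0]]
    - [[0,0.01,0],[0,0,0]]
    - [[0,0,0],[0,0,0]]
    - [[0,0,0],[0,0,0]]
    - [[0,0,0],[0,0,0]]

```text
time: 7.35
eef_pos: [0.617, -0.0533, 0.0361]
tcp_rot: [0.058, -0.705, 0.705, -0.058]
contact_force: [-0.9, 0.3, -0.6]
opening: 0.672
```

Near contact, so I'll release to a partial opening and then rise.

Request:
send_rows:
  plan:
    - [[0,0,0],[0,0,0]]
    - [[0,0,0],[0,0,0]]
    - [[0,0,0],[0,0,0]]
    - [[0,0,0],[0,0,0]]
    - [[0,0,0],[0,0,0]]
    - [[0,0,0],[0,0,0]]
  gripper: 0

```text
time: 7.95
eef_pos: [0.617, -0.0533, 0.0361]
tcp_rot: [0.058, -0.705, 0.705, -0.058]
contact_force: [-0.2, -0.1, 0.4]
opening: 0.996
```

```bash
python3 - <<'E'
from h import *
st()
# next goose a: axis ang -.31 at (.631,.246)
for psi in(-.31+np.pi/2,-.31-np.pi/2): plan(([.6171,-.0533,.16],TP,3),([.631,.246,.19],psi))
E
```

```text
t 7.95 p [ 0.617  -0.0533  0.0361] psi -1.405 q [-0.25  0.41  1.84  0.    0.89  1.16] F [-0.2 -0.1  0.4] op 0.996
3 x [[-0.0, -0.344, -0.0], [-0.0, -0.0006, -0.0]] mm/row 41
19 x [[-0.179, -0.013, -0.016], [-0.0, -0.0222, -0.0]] mm/row 22
3 x [[-0.0, -0.344, -0.0], [-0.0, -0.0006, -0.0]] mm/row 41
7 x [[-0.005, -0.036, -0.36], [0.0, 0.011, 0.0]] mm/row 43
```

Request:
send_rows:
  plan:
    - [[0,-0.344,0],[0,0,0]]
    - [[0,-0.344,0],[0,0,0]]
    - [[0,-0.344,0],[0,0,0]]
    - [[-0.005,-0.036,-0.36],[0,0.011,0]]
    - [[-0.005,-0.036,-0.36],[0,0.011,0]]
    - [[-0.005,-0.036,-0.36],[0,0.011,0]]
    - [[-0.005,-0.036,-0.36],[0,0.011,0]]
    - [[-0.005,-0.036,-0.36],[0,0.011,0]]
    - [[-0.005,-0.036,-0.36],[0,0.011,0]]
    - [[-0.005,-0.036,-0.36],[0,0.011,0]]
    - [[0,0,0],[0,0,0]]
    - [[0,0,0],[0,0,0]]

```text
time: 9.15
eef_pos: [0.6334, 0.2466, 0.1898]
tcp_rot: [-0.111, -0.698, 0.699, 0.111]
contact_force: [-1.2, 0.4, 0.4]
opening: 1.007
```

Request:
send_rows:
  plan:
    - [[0,0,0],[0,0,0]]
    - [[0,0,0],[0,0,0]]
    - [[0,0,0],[0,0,0]]

```text
time: 9.45
eef_pos: [0.6336, 0.2444, 0.19]
tcp_rot: [-0.113, -0.698, 0.698, 0.113]
contact_force: [1.3, -0.5, 0.8]
opening: 0.998
```

```bash
python3 - <<'E'
from h import *
wlook("w5",.029)
plan(([.629,.246,.1],-.31-np.pi/2))
E
```

```text
t 9.45 p [0.6336 0.2444 0.19  ] psi -1.891 q [ 0.22  0.34  1.61 -0.    1.19  2.11] F [ 1.3 -0.5  0.8] op 0.998
px [328. 339.] ctr [0.4837 0.2477 0.029 ] size [49. 55.] ang -0.675
px [285. 205.] ctr [0.6285 0.2448 0.029 ] size [58. 88.] ang -0.216
2 x [[0.02, 0.375, 0.001], [-0.0, -0.0008, 0.0]] mm/row 45
```

View pics/w5.png

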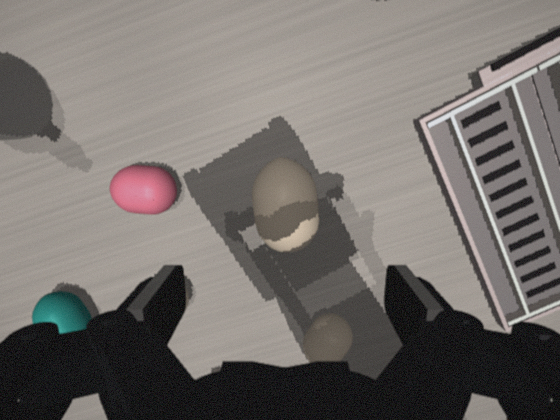

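The goose egg is at (285,205) and 58x88 mm, as it should be. The hen egg is below it at (328,339), partly hidden by the gripper.

```bash
python3 - <<'E'
from h import *
plan(([.6285,.245,.1],-1.81,3),([.6285,.245,.0305],-1.81,4))
E
```

```text
3 x [[0.014, 0.25, 0.003], [-0.0, -0.0043, 0.0]] mm/row 30
4 x [[0.0, 0.145, -0.0], [0.0, 0.0, 0.0]] mm/row 17
```

Request:
send_rows:
  plan:
    - [[0.014,0.25,0.003],[0,-0.0043,0]]
    - [[0.014,0.25,0.003],[0,-0.0043,0]]
    - [[0.014,0.25,0.003],[0,-0.0043,0]]
    - [[0,0,0],[0,0,0]]
    - [[0,0,0],[0,0,0]]
    - [[0,0.145,0],[0,0,0]]
    - [[0,0.145,0],[0,0,0]]
    - [[0,0.145,0],[0,0,0]]
    - [[0,0.145,0],[0,0,0]]
    - [[0,0,0],[0,0,0]]
    - [[0,0,0],[0,0,0]]
    - [[0,0,0],[0,0,0]]

```text
time: 10.7
eef_pos: [0.6292, 0.2464, 0.0313]
tcp_rot: [0.084, 0.702, -0.702, -0.083]
contact_force: [-0.2, -0.2, 0.4]
opening: 1.0
```

Request:
send_rows:
  plan:
    - [[0,0,0],[0,0,0]]
    - [[0,0,0],[0,0,0]]
    - [[0,0,0],[0,0,0]]
    - [[0,0,0],[0,0,0]]
    - [[0,0,0],[0,0,0]]
    - [[0,0,0],[0,0,0]]
    - [[0,0,0],[0,0,0]]
    - [[0,0,0],[0,0,0]]
  gripper: 1

```text
time: 11.5
eef_pos: [0.6293, 0.2464, 0.0318]
tcp_rot: [0.084, 0.702, -0.702, -0.083]
contact_force: [-0.5, -0.4, 6.0]
opening: 0.67
```

```bash
python3 - <<'E'
from h import *
s=st();p=s["eef_pos"];g=tr(-.05,-.049)
plan(([*p[:2],.155],-1.81,4),([*g,.155],TP,8))
E
```

```text
t 11.5 p [0.6293 0.2464 0.0318] psi -1.808 q [0.22 0.52 1.69 0.   0.93 2.03] F [-0.5 -0.4  6. ] op 0.67
4 x [[-0.0, -0.257, -0.0], [0.0, 0.0001, -0.0001]] mm/row 31
8 x [[0.097, -0.0, 0.34], [0.0, -0.0083, 0.0]] mm/row 42
```

Request:
send_rows:
  plan:
    - [[0,-0.1,0],[0,0,0]]
    - [[0,-0.3,0],[0,0,0]]
    - [[0,-0.35,0],[0,0,0]]
    - [[0,-0.278,0],[0,0,0]]
    - [[0.097,0,0.34],[0,-0.0083,0]]
    - [[0.097,0,0.34],[0,-0.0083,0]]
    - [[0.097,0,0.34],[0,-0.0083,0]]
    - [[0.097,0,0.34],[0,-0.0083,0]]
    - [[0.097,0,0.34],[0,-0.0083,0]]
    - [[0.097,0,0.34],[0,-0.0083,0]]
    - [[0.097,0,0.34],[0,-0.0083,0]]
    - [[0.097,0,0.34],[0,-0.0083,0]]

```text
time: 12.7
eef_pos: [0.5169, -0.0735, 0.1534]
tcp_rot: [-0.065, 0.704, -0.704, 0.064]
contact_force: [1.0, -0.3, -1.4]
opening: 0.667
```

Request:
send_rows:
  plan:
    - [[0,0,0],[0,0,0]]
    - [[0,0,0],[0,0,0]]
    - [[0,0,0],[0,0,0]]
    - [[0,0,0],[0,0,0]]

```text
time: 13.1
eef_pos: [0.5183, -0.0711, 0.1536]
tcp_rot: [-0.064, 0.704, -0.704, 0.064]
contact_force: [-0.2, 0.1, -2.0]
opening: 0.667
```

```bash
python3 - <<'E'
from h import *
wlook("w6",.035)
g=tr(-.05,-.049);plan(([*g,.06],TP,4),([*g,.0385],TP,5))
E
```

```text
t 13.1 p [ 0.5183 -0.0711  0.1536] psi -1.389 q [-0.33  0.05  2.02  0.    1.07  1.06] F [-0.2  0.1 -2. ] op 0.667
px [455. 288.] ctr [ 0.4798 -0.2213  0.035 ] size [42. 72.] ang -1.304
px [284. 280.] ctr [ 0.4619 -0.082   0.035 ] size [112. 162.] ang 0.193
px [285.  69.] ctr [ 0.6183 -0.0539  0.035 ] size [58. 87.] ang 0.16
4 x [[0.0, 0.195, 0.001], [0.0, 0.0002, 0.0]] mm/row 23
5 x [[0.0, 0.036, 0.0], [0.0, 0.0, 0.0]] mm/row 4
```

View pics/w6.png

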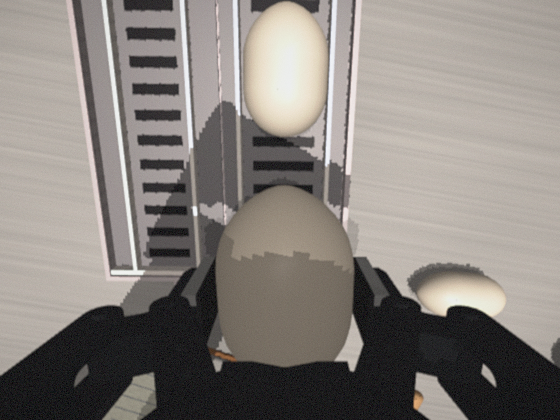

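Goose egg 1 is well centred in the wide lane at (285,69). The second hangs aligned at (284,280).

Request:
send_rows:
  plan:
    - [[0,0.195,0.001],[0,0,0]]
    - [[0,0.195,0.001],[0,0,0]]
    - [[0,0.195,0.001],[0,0,0]]
    - [[0,0.195,0.001],[0,0,0]]
    - [[0,0,0],[0,0,0]]
    - [[0,0,0],[0,0,0]]
    - [[0,0.034,0],[0,0,0]]
    - [[0,0.034,0],[0,0,0]]
    - [[0,0.034,0],[0,0,0]]
    - [[0,0.034,0],[0,0,0]]
    - [[0,0.034,0],[0,0,0]]
    - [[0,0,0],[0,0,0]]

```text
time: 14.35
eef_pos: [0.5179, -0.0727, 0.0391]
tcp_rot: [-0.064, 0.704, -0.704, 0.063]
contact_force: [-0.0, 0.6, -1.5]
opening: 0.67
```

Request:
send_rows:
  plan:
    - [[0,0,0],[0,0,0]]
    - [[0,0,0],[0,0,0]]
    - [[0,0,0],[0,0,0]]

```text
time: 14.65
eef_pos: [0.5187, -0.0729, 0.0401]
tcp_rot: [0.063, -0.704, 0.704, -0.064]
contact_force: [-0.2, -0.3, -1.9]
opening: 0.665
```

Request:
send_rows:
  plan:
    - [[0,0.008,0],[0,0,0]]
    - [[0,0.008,0],[0,0,0]]
    - [[0,0,0],[0,0,0]]
    - [[0,0,0],[0,0,0]]
    - [[0,0,0],[0,0,0]]

```text
time: 15.15
eef_pos: [0.5185, -0.0728, 0.038]
tcp_rot: [-0.063, 0.704, -0.704, 0.063]
contact_force: [-0.5, 0.2, -1.4]
opening: 0.669
```

Request:
send_rows:
  plan:
    - [[0,0,0],[0,0,0]]
    - [[0,0,0],[0,0,0]]
    - [[0,0,0],[0,0,0]]
    - [[0,0,0],[0,0,0]]
    - [[0,0,0],[0,0,0]]
    - [[0,0,0],[0,0,0]]
  gripper: 0

```text
time: 15.75
eef_pos: [0.5185, -0.0728, 0.038]
tcp_rot: [-0.063, 0.704, -0.704, 0.064]
contact_force: [-0.7, 0.3, 0.3]
opening: 1.001
```

```bash
python3 - <<'E'
from h import *
s=st();p=s["eef_pos"]
# hen near (.480,.249): measured again from w5-type hover; axis approx -.8
for psi in(-.85+np.pi/2,-.85-np.pi/2):plan(([*p[:2],.16],TP,3),([.48,.249,.18],psi))
E
```

```text
t 15.75 p [ 0.5185 -0.0728  0.038 ] psi -1.391 q [-0.33  0.23  2.07  0.    0.84  1.06] F [-0.7  0.3  0.3] op 1.001
3 x [[-0.0, -0.339, -0.0], [0.0, 0.0002, -0.0]] mm/row 41
15 x [[-0.189, -0.011, -0.11], [-0.0, -0.0224, -0.0]] mm/row 26
3 x [[-0.0, -0.339, -0.0], [0.0, 0.0002, -0.0]] mm/row 41
8 x [[0.135, -0.021, -0.326], [0.0, 0.0204, 0.0]] mm/row 42
```

Request:
send_rows:
  plan:
    - [[0,-0.339,0],[0,0,0]]
    - [[0,-0.339,0],[0,0,0]]
    - [[0,-0.339,0],[0,0,0]]
    - [[-0.189,-0.011,-0.11],[0,-0.0224,0]]
    - [[-0.189,-0.011,-0.11],[0,-0.0224,0]]
    - [[-0.189,-0.011,-0.11],[0,-0.0224,0]]
    - [[-0.189,-0.011,-0.11],[0,-0.0224,0]]
    - [[-0.189,-0.011,-0.11],[0,-0.0224,0]]
    - [[-0.189,-0.011,-0.11],[0,-0.0224,0]]
    - [[-0.189,-0.011,-0.11],[0,-0.0224,0]]
    - [[-0.189,-0.011,-0.11],[0,-0.0224,0]]
    - [[-0.189,-0.011,-0.11],[0,-0.0224,0]]

```text
time: 16.95
eef_pos: [0.584, 0.1392, 0.1718]
tcp_rot: [0.469, -0.529, 0.529, -0.47]
contact_force: [-0.3, 0.3, 1.0]
opening: 0.999
```

Request:
send_rows:
  plan:
    - [[-0.189,-0.011,-0.11],[0,-0.0224,0]]
    - [[-0.189,-0.011,-0.11],[0,-0.0224,0]]
    - [[-0.189,-0.011,-0.11],[0,-0.0224,0]]
    - [[-0.189,-0.011,-0.11],[0,-0.0224,0]]
    - [[-0.189,-0.011,-0.11],[0,-0.0224,0]]
    - [[-0.189,-0.011,-0.11],[0,-0.0224,0]]
    - [[0,0,0],[0,0,0]]
    - [[0,0,0],[0,0,0]]
    - [[0,0,0],[0,0,0]]
    - [[0,0,0],[0,0,0]]
    - [[0,0,0],[0,0,0]]

```text
time: 18.05
eef_pos: [0.4798, 0.2491, 0.1797]
tcp_rot: [0.644, -0.292, 0.292, -0.644]
contact_force: [1.1, 0.2, -0.6]
opening: 1.0
```

```bash
python3 - <<'E'
from h import *
wlook("w7",.022)
E
```

```text
t 18.05 p [0.4798 0.2491 0.1797] psi 0.719 q [ 0.29  0.06  1.97 -0.    1.12 -0.43] F [ 1.1  0.2 -0.6] op 1.0
px [283. 197.] ctr [0.4773 0.2499 0.022 ] size [43. 59.] ang -0.841
px [483. 142.] ctr [0.5724 0.3964 0.022 ] size [51. 58.] ang 1.491
```

View pics/w7.png

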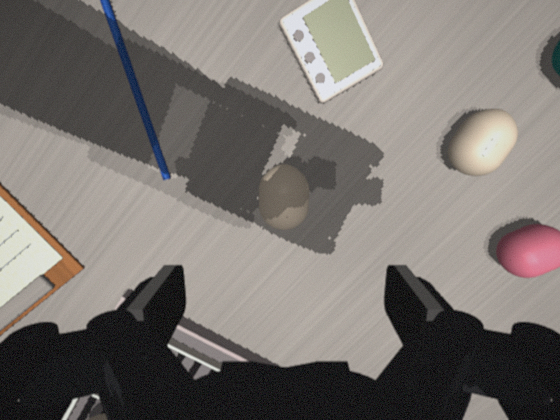

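The hen egg is at (283,197) and 43x59 mm. The other hen egg is at (483,142).

```bash
python3 - <<'E'
from h import *
plan(([.4773,.2499,.1],.73,3),([.4773,.2499,.0255],.73,4))
E
```

```text
3 x [[-0.006, 0.221, -0.004], [0.0, -0.0006, -0.0]] mm/row 27
4 x [[0.0, 0.155, 0.0], [0.0, 0.0, 0.0]] mm/row 19
```

Request:
send_rows:
  plan:
    - [[-0.006,0.221,-0.004],[0,0,0]]
    - [[-0.006,0.221,-0.004],[0,0,0]]
    - [[-0.006,0.221,-0.004],[0,0,0]]
    - [[0,0,0],[0,0,0]]
    - [[0,0,0],[0,0,0]]
    - [[0,0.155,0],[0,0,0]]
    - [[0,0.155,0],[0,0,0]]
    - [[0,0.155,0],[0,0,0]]
    - [[0,0.155,0],[0,0,0]]
    - [[0,0,0],[0,0,0]]
    - [[0,0,0],[0,0,0]]
    - [[0,0,0],[0,0,0]]

```text
time: 19.3
eef_pos: [0.4783, 0.2507, 0.0279]
tcp_rot: [-0.643, 0.291, -0.293, 0.645]
contact_force: [-0.7, 0.0, 0.3]
opening: 1.003
```

```bash
python3 - <<'E'
from h import *
st()
E
```

```text
t 19.3 p [0.4783 0.2507 0.0279] psi 0.72 q [ 0.29  0.28  2.03 -0.    0.82 -0.43] F [-0.7  0.   0.3] op 1.003
```

Request:
send_rows:
  plan:
    - [[0,0.02,0],[0,0,0]]
    - [[0,0,0],[0,0,0]]
    - [[0,0,0],[0,0,0]]
    - [[0,0,0],[0,0,0]]
    - [[0,0,0],[0,0,0]]
    - [[0,0,0],[0,0,0]]
    - [[0,0,0],[0,0,0]]
    - [[0,0,0],[0,0,0]]
    - [[0,0,0],[0,0,0]]
    - [[0,0,0],[0,0,0]]
  gripper: 1
  grip_force: 22

```text
time: 20.3
eef_pos: [0.4769, 0.2503, 0.0239]
tcp_rot: [0.644, -0.292, 0.292, -0.644]
contact_force: [-2.7, -1.1, 5.8]
opening: 0.506
```

```bash
python3 - <<'E'
from h import *
s=st();p=s["eef_pos"];g=tr(-.042,.051)
plan(([*p[:2],.145],.72,4),([*g,.145],TP+np.pi,8))
E
```

```text
t 20.3 p [0.4769 0.2503 0.0239] psi 0.72 q [ 0.29  0.29  2.04 -0.    0.82 -0.43] F [-2.7 -1.1  5.8] op 0.506
4 x [[0.0, -0.252, -0.0], [0.0, 0.0, 0.0]] mm/row 30
8 x [[0.126, 0.0, -0.209], [0.0, -0.0204, 0.0]] mm/row 29
```

Request:
send_rows:
  plan:
    - [[0,-0.1,0],[0,0,0]]
    - [[0,-0.3,0],[0,0,0]]
    - [[0,-0.35,0],[0,0,0]]
    - [[0,-0.258,0],[0,0,0]]
    - [[0.126,0,-0.209],[0,-0.0204,0]]
    - [[0.126,0,-0.209],[0,-0.0204,0]]
    - [[0.126,0,-0.209],[0,-0.0204,0]]
    - [[0.126,0,-0.209],[0,-0.0204,0]]
    - [[0.126,0,-0.209],[0,-0.0204,0]]
    - [[0.126,0,-0.209],[0,-0.0204,0]]
    - [[0.126,0,-0.209],[0,-0.0204,0]]
    - [[0.126,0,-0.209],[0,-0.0204,0]]

```text
time: 21.5
eef_pos: [0.5081, 0.027, 0.1446]
tcp_rot: [-0.704, -0.064, 0.063, 0.704]
contact_force: [0.0, -0.1, -1.0]
opening: 0.507
```

Request:
send_rows:
  plan:
    - [[0,0,0],[0,0,0]]
    - [[0,0,0],[0,0,0]]
    - [[0,0,0],[0,0,0]]
    - [[0,0,0],[0,0,0]]

```text
time: 21.9
eef_pos: [0.5075, 0.0291, 0.1442]
tcp_rot: [-0.704, -0.062, 0.062, 0.704]
contact_force: [0.1, 0.0, -2.0]
opening: 0.505
```

```bash
python3 - <<'E'
from h import *
wlook("w8",.028)
g=tr(-.042,.051);plan(([*g,.055],TP+np.pi,4),([*g,.0325],TP+np.pi,5))
E
```

```text
t 21.9 p [0.5075 0.0291 0.1442] psi 1.746 q [-0.14  0.03  2.07  0.    1.05 -1.89] F [ 0.1  0.  -2. ] op 0.505
px [158. 290.] ctr [ 0.5904 -0.0615  0.028 ] size [34. 51.] ang -1.212
px [285. 284.] ctr [0.5669 0.039  0.028 ] size [ 84. 120.] ang 0.175
px [157. 197.] ctr [ 0.5123 -0.0687  0.028 ] size [67. 89.] ang 0.311
4 x [[0.002, 0.186, -0.002], [-0.0, -0.0, -0.0]] mm/row 22
5 x [[0.0, 0.038, 0.0], [0.0, 0.0, 0.0]] mm/row 5
```

View pics/w8.png

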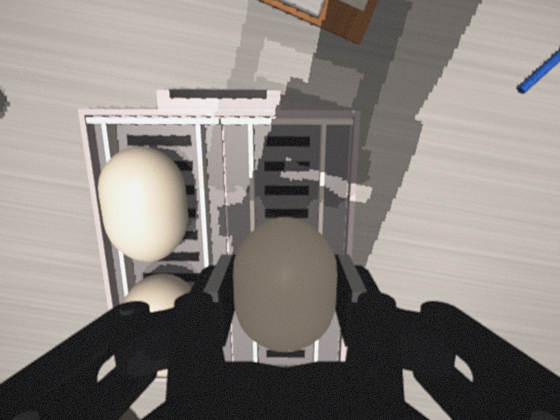

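Both goose eggs are in the wide lane at (143,205) and (155,300). The held hen egg at (285,284) is centred between the narrow dividers at x≈251 and 323.

Request:
send_rows:
  plan:
    - [[0.002,0.186,-0.002],[0,0,0]]
    - [[0.002,0.186,-0.002],[0,0,0]]
    - [[0.002,0.186,-0.002],[0,0,0]]
    - [[0.002,0.186,-0.002],[0,0,0]]
    - [[0,0,0],[0,0,0]]
    - [[0,0,0],[0,0,0]]
    - [[0,0.037,0],[0,0,0]]
    - [[0,0.037,0],[0,0,0]]
    - [[0,0.037,0],[0,0,0]]
    - [[0,0.037,0],[0,0,0]]
    - [[0,0.037,0],[0,0,0]]
    - [[0,0,0],[0,0,0]]

```text
time: 23.15
eef_pos: [0.5086, 0.0274, 0.0321]
tcp_rot: [-0.704, -0.061, 0.062, 0.705]
contact_force: [-0.3, 0.4, 0.5]
opening: 0.504
```

Request:
send_rows:
  plan:
    - [[0,0,0],[0,0,0]]
    - [[0,0,0],[0,0,0]]
    - [[0,0,0],[0,0,0]]

```text
time: 23.45
eef_pos: [0.5095, 0.0273, 0.0332]
tcp_rot: [0.704, 0.062, -0.062, -0.704]
contact_force: [0.1, 0.7, -0.9]
opening: 0.504
```

Request:
send_rows:
  plan:
    - [[0,0.009,0],[0,0,0]]
    - [[0,0.009,0],[0,0,0]]
    - [[0,0,0],[0,0,0]]
    - [[0,0,0],[0,0,0]]
    - [[0,0,0],[0,0,0]]

```text
time: 23.95
eef_pos: [0.5092, 0.0274, 0.0308]
tcp_rot: [-0.704, -0.062, 0.062, 0.704]
contact_force: [-0.4, -0.2, -1.3]
opening: 0.498
```

Request:
send_rows:
  plan:
    - [[0,0,0],[0,0,0]]
    - [[0,0,0],[0,0,0]]
    - [[0,0,0],[0,0,0]]
    - [[0,0,0],[0,0,0]]
    - [[0,0,0],[0,0,0]]
    - [[0,0,0],[0,0,0]]
  gripper: 0.1

```text
time: 24.55
eef_pos: [0.5093, 0.0274, 0.0308]
tcp_rot: [0.704, 0.062, -0.062, -0.704]
contact_force: [-0.4, 0.3, 0.2]
opening: 0.905
```

```bash
python3 - <<'E'
from h import *
s=st();p=s["eef_pos"]
# hen at (.5724,.3964), axis ~ -1.5
plan(([*p[:2],.15],TP+np.pi,3),([.5724,.39,.18],.05))
plan(([*p[:2],.15],TP+np.pi,3),([.5724,.39,.18],.05+np.pi))
E
```

```text
t 24.55 p [0.5093 0.0274 0.0308] psi 1.746 q [-0.15  0.22  2.1  -0.    0.82 -1.89] F [-0.4  0.3  0.2] op 0.905
3 x [[0.0, -0.331, -0.0], [0.0, -0.0001, 0.0]] mm/row 40
12 x [[-0.12, -0.021, 0.263], [0.0, 0.0225, 0.0]] mm/row 35
3 x [[0.0, -0.331, -0.0], [0.0, -0.0001, 0.0]] mm/row 40
10 x [[0.281, -0.025, 0.181], [0.0, -0.023, 0.0]] mm/row 40
```

Request:
send_rows:
  plan:
    - [[0,-0.331,0],[0,0,0]]
    - [[0,-0.331,0],[0,0,0]]
    - [[0,-0.331,0],[0,0,0]]
    - [[0,-0.08,0],[0,0,0]]
    - [[0,-0.08,0],[0,0,0]]
  gripper: 0

```text
time: 25.05
eef_pos: [0.5095, 0.0273, 0.1702]
tcp_rot: [0.705, 0.062, -0.061, -0.704]
contact_force: [-0.1, -0.1, 0.3]
opening: 0.999
```

Request:
send_rows:
  plan:
    - [[-0.12,-0.008,0.263],[0,0.0225,0]]
    - [[-0.12,-0.008,0.263],[0,0.0225,0]]
    - [[-0.12,-0.008,0.263],[0,0.0225,0]]
    - [[-0.12,-0.008,0.263],[0,0.0225,0]]
    - [[-0.12,-0.008,0.263],[0,0.0225,0]]
    - [[-0.12,-0.008,0.263],[0,0.0225,0]]
    - [[-0.12,-0.008,0.263],[0,0.0225,0]]
    - [[-0.12,-0.008,0.263],[0,0.0225,0]]
    - [[-0.12,-0.008,0.263],[0,0.0225,0]]
    - [[-0.12,-0.008,0.263],[0,0.0225,0]]
    - [[-0.12,-0.008,0.263],[0,0.0225,0]]
    - [[-0.12,-0.008,0.263],[0,0.0225,0]]

```text
time: 26.25
eef_pos: [0.5726, 0.3913, 0.1778]
tcp_rot: [0.513, -0.489, 0.488, -0.509]
contact_force: [0.4, 0.4, 1.9]
opening: 1.002
```

Request:
send_rows:
  plan:
    - [[0,0,0],[0,0,0]]
    - [[0,0,0],[0,0,0]]
    - [[0,0,0],[0,0,0]]
    - [[0,0,0],[0,0,0]]
    - [[0,0,0],[0,0,0]]

```text
time: 26.75
eef_pos: [0.5727, 0.3897, 0.1809]
tcp_rot: [0.512, -0.488, 0.488, -0.512]
contact_force: [-0.5, -0.7, -1.0]
opening: 1.0
```

```bash
python3 - <<'E'
from h import *
wlook("w9",.022)
E
```

```text
t 26.75 p [0.5727 0.3897 0.1809] psi 0.049 q [0.45 0.38 1.58 0.   1.18 0.4 ] F [-0.5 -0.7 -1. ] op 1.0
px [284. 193.] ctr [0.5716 0.395  0.022 ] size [45. 58.] ang -1.37
```

View pics/w9.png

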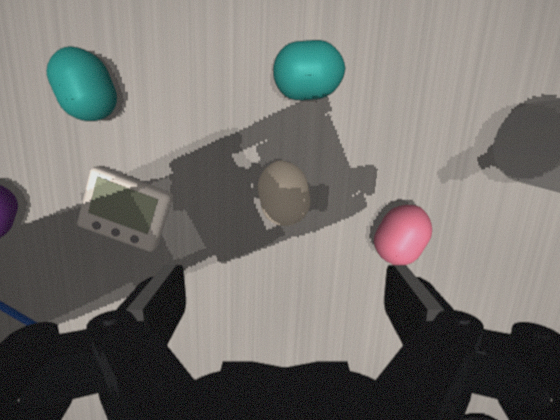

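The hen egg is at (284,193) and 45x58 mm. The pink egg at (403,235) and the timer at (125,208) are clear of the fingers.

```bash
python3 - <<'E'
from h import *
plan(([.5716,.395,.1],.2,3),([.5716,.395,.0245],.2,4))
E
```

```text
3 x [[-0.015, 0.225, -0.002], [-0.0, -0.008, -0.0]] mm/row 27
4 x [[0.0, 0.157, 0.0], [0.0, 0.0, 0.0]] mm/row 19
```

Request:
send_rows:
  plan:
    - [[-0.015,0.225,-0.002],[0,-0.008,0]]
    - [[-0.015,0.225,-0.002],[0,-0.008,0]]
    - [[-0.015,0.225,-0.002],[0,-0.008,0]]
    - [[0,0,0],[0,0,0]]
    - [[0,0,0],[0,0,0]]
    - [[0,0.157,0],[0,0,0]]
    - [[0,0.157,0],[0,0,0]]
    - [[0,0.157,0],[0,0,0]]
    - [[0,0.157,0],[0,0,0]]
    - [[0,0,0],[0,0,0]]
    - [[0,0,0],[0,0,0]]
    - [[0,0,0],[0,0,0]]

```text
time: 28.0
eef_pos: [0.5728, 0.3958, 0.0251]
tcp_rot: [-0.547, 0.447, -0.448, 0.548]
contact_force: [0.6, 0.0, 0.1]
opening: 0.998
```

Request:
send_rows:
  plan:
    - [[0,0,0],[0,0,0]]
    - [[0,0,0],[0,0,0]]
    - [[0,0,0],[0,0,0]]
    - [[0,0,0],[0,0,0]]
    - [[0,0,0],[0,0,0]]
    - [[0,0,0],[0,0,0]]
    - [[0,0,0],[0,0,0]]
    - [[0,0,0],[0,0,0]]
    - [[0,0,0],[0,0,0]]
  gripper: 1

```text
time: 28.9
eef_pos: [0.5724, 0.3957, 0.0252]
tcp_rot: [-0.547, 0.447, -0.448, 0.548]
contact_force: [-0.7, -0.4, 6.1]
opening: 0.502
```

```bash
python3 - <<'E'
from h import *
s=st();p=s["eef_pos"];g=tr(.042,.051)
plan(([*p[:2],.15],.2,4),([*g,.15],TP+np.pi))
E
```

```text
t 28.9 p [0.5724 0.3957 0.0252] psi 0.2 q [0.46 0.57 1.63 0.   0.94 0.26] F [-0.7 -0.4  6.1] op 0.502
4 x [[-0.0, -0.26, 0.0], [-0.0, -0.0, -0.0]] mm/row 31
11 x [[0.196, 0.0, -0.222], [0.0, -0.0224, 0.0]] mm/row 36
```

Request:
send_rows:
  plan:
    - [[0,-0.1,0],[0,0,0]]
    - [[0,-0.3,0],[0,0,0]]
    - [[0,-0.35,0],[0,0,0]]
    - [[0,-0.29,0],[0,0,0]]

```text
time: 29.3
eef_pos: [0.5721, 0.3954, 0.1508]
tcp_rot: [-0.547, 0.448, -0.448, 0.548]
contact_force: [0.4, 0.6, -1.0]
opening: 0.504
```

Request:
send_rows:
  plan:
    - [[0.196,0,-0.222],[0,-0.0224,0]]
    - [[0.196,0,-0.222],[0,-0.0224,0]]
    - [[0.196,0,-0.222],[0,-0.0224,0]]
    - [[0.196,0,-0.222],[0,-0.0224,0]]
    - [[0.196,0,-0.222],[0,-0.0224,0]]
    - [[0.196,0,-0.222],[0,-0.0224,0]]
    - [[0.196,0,-0.222],[0,-0.0224,0]]
    - [[0.196,0,-0.222],[0,-0.0224,0]]
    - [[0.196,0,-0.222],[0,-0.0224,0]]
    - [[0.196,0,-0.222],[0,-0.0224,0]]
    - [[0.196,0,-0.222],[0,-0.0224,0]]

```text
time: 30.4
eef_pos: [0.5918, 0.0412, 0.1489]
tcp_rot: [-0.704, -0.064, 0.065, 0.704]
contact_force: [0.1, -0.0, 0.3]
opening: 0.503
```

Request:
send_rows:
  plan:
    - [[0,0,0],[0,0,0]]
    - [[0,0,0],[0,0,0]]
    - [[0,0,0],[0,0,0]]
    - [[0,0,0],[0,0,0]]
    - [[0,0,0],[0,0,0]]

```text
time: 30.9
eef_pos: [0.5912, 0.0437, 0.149]
tcp_rot: [-0.704, -0.063, 0.063, 0.704]
contact_force: [0.1, 0.9, -0.4]
opening: 0.504
```

```bash
python3 - <<'E'
from h import *
wlook("w10",.028)
print(tr(.042,.051),tr(-.042,.051))
g=tr(.042,.051);plan(([*g,.055],TP+np.pi,4),([*g,.033],TP+np.pi,5))
E
```

```text
t 30.9 p [0.5912 0.0437 0.149 ] psi 1.749 q [-0.1   0.2   1.86  0.    1.08 -1.85] F [ 0.1  0.9 -0.4] op 0.504
px [ 41. 348.] ctr [ 0.752 -0.145  0.028] size [ 14. 109.] ang -0.823
px [285. 283.] ctr [0.6518 0.054  0.028 ] size [ 84. 120.] ang 0.192
px [162. 214.] ctr [ 0.6108 -0.0504  0.028 ] size [65. 90.] ang 0.268
px [283.  96.] ctr [0.508  0.0266 0.028 ] size [43. 58.] ang 0.184
px [132.  77.] ctr [ 0.5146 -0.0795  0.028 ] size [66. 89.] ang 0.253
[0.59153296 0.04285956] [0.50882766 0.02816831]
4 x [[0.0, 0.196, -0.001], [-0.0, 0.0001, -0.0]] mm/row 24
5 x [[0.0, 0.037, 0.0], [0.0, 0.0, 0.0]] mm/row 4
```

View pics/w10.png

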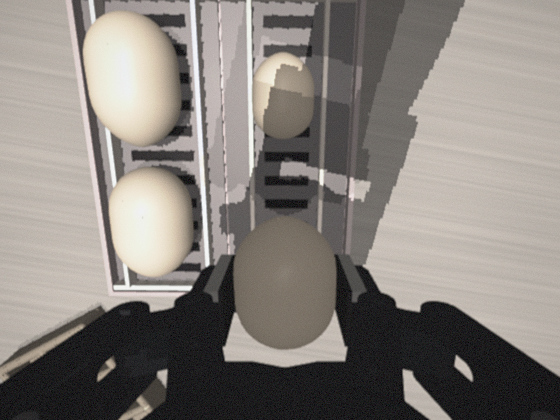

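Three eggs are in place: geese at (132,77) and (152,222), hen at (283,96). The held hen egg at (285,283) is aligned, so I'll lower it.

Request:
send_rows:
  plan:
    - [[0,0.196,-0.001],[0,0,0]]
    - [[0,0.196,-0.001],[0,0,0]]
    - [[0,0.196,-0.001],[0,0,0]]
    - [[0,0.196,-0.001],[0,0,0]]
    - [[0,0,0],[0,0,0]]
    - [[0,0,0],[0,0,0]]
    - [[0,0.037,0],[0,0,0]]
    - [[0,0.037,0],[0,0,0]]
    - [[0,0.037,0],[0,0,0]]
    - [[0,0.037,0],[0,0,0]]
    - [[0,0.037,0],[0,0,0]]
    - [[0,0,0],[0,0,0]]

```text
time: 32.15
eef_pos: [0.5913, 0.0423, 0.0319]
tcp_rot: [-0.704, -0.062, 0.063, 0.704]
contact_force: [-0.7, 0.2, -0.7]
opening: 0.51
```

Request:
send_rows:
  plan:
    - [[0,0,0],[0,0,0]]
    - [[0,0,0],[0,0,0]]
    - [[0,0,0],[0,0,0]]

```text
time: 32.45
eef_pos: [0.5921, 0.0422, 0.0331]
tcp_rot: [0.704, 0.063, -0.062, -0.704]
contact_force: [-0.6, 0.6, 0.2]
opening: 0.504
```

Touch is expected at about 0.031, so I'll go down 1.5 mm, release and rise.

Request:
send_rows:
  plan:
    - [[0,0.007,0],[0,0,0]]
    - [[0,0.006,0],[0,0,0]]
    - [[0,0,0],[0,0,0]]
    - [[0,0,0],[0,0,0]]
    - [[0,0,0],[0,0,0]]

```text
time: 32.95
eef_pos: [0.592, 0.0423, 0.0313]
tcp_rot: [0.704, 0.063, -0.063, -0.704]
contact_force: [-0.0, -0.2, -0.8]
opening: 0.503
```

Request:
send_rows:
  plan:
    - [[0,0,0],[0,0,0]]
    - [[0,0,0],[0,0,0]]
    - [[0,0,0],[0,0,0]]
    - [[0,0,0],[0,0,0]]
    - [[0,0,0],[0,0,0]]
    - [[0,0,0],[0,0,0]]
  gripper: 0.1

```text
time: 33.55
eef_pos: [0.5919, 0.0423, 0.0313]
tcp_rot: [0.704, 0.063, -0.063, -0.704]
contact_force: [0.5, -0.6, 0.2]
opening: 0.9
```

Request:
send_rows:
  plan:
    - [[0,-0.15,0],[0,0,0]]
    - [[0,-0.3,0],[0,0,0]]
    - [[0,-0.35,0],[0,0,0]]
    - [[0,-0.35,0],[0,0,0]]
    - [[0,-0.3,0],[0,0,0]]
    - [[0,0,-0.35],[0,0,0]]
    - [[0,0,-0.4],[0,0,0]]
    - [[0,0,-0.4],[0,0,0]]
    - [[0,0,-0.4],[0,0,0]]
    - [[0,0,-0.4],[0,0,0]]
    - [[0,0,0],[0,0,0]]
    - [[0,0,0],[0,0,0]]

```text
time: 34.75
eef_pos: [0.6329, -0.1891, 0.2048]
tcp_rot: [-0.704, -0.062, 0.062, 0.705]
contact_force: [-0.4, 0.8, 0.2]
opening: 0.897
```

```bash
python3 - <<'E'
from h import *
st();c=read_camera("top")
cv2.imwrite("pics/end.png",cv2.resize(c["img"][125:245,120:440],None,fx=2.5,fy=2.5,interpolation=cv2.INTER_CUBIC))
m,cs=eggs(c["img"],40,700)
for k in cs:
    u=cv2.moments(k);uv=[u['m10']/u['m00'],u['m01']/u['m00']];p=cast(c,uv,.025)[0][:2]
    if .4<p[0]<.72 and abs(p[1])<.45:
        P=cast(c,k[:,0],.025)[:,:2].astype(np.float32)*1000;M=cv2.moments(P.reshape(-1,1,2));a=.5*np.arctan2(2*M['mu11'],M['mu20']-M['mu02'])
        d=p-ctr;e=np.array([np.cos(ta),np.sin(ta)]);print(np.round(uv),np.round(p,3),"tray",np.round([d@e,-d[0]*e[1]+d[1]*e[0]],3),"ang-tray",round(a-ta,2))
E
```

```text
t 34.75 p [ 0.6329 -0.1891  0.2048] psi 1.746 q [-0.44  0.29  1.65  0.    1.2  -2.19] F [-0.4  0.8  0.2] op 0.897
[412. 226.] [ 0.423 -0.384] tray [-0.199 -0.34 ] ang-tray -1.04
[173. 227.] [0.427 0.373] tray [-0.063  0.405] ang-tray -0.49
[282. 200.] [0.51  0.027] tray [-0.041  0.05 ] ang-tray 0.02
[314. 196.] [ 0.522 -0.073] tray [-0.047 -0.051] ang-tray -0.2
[408. 184.] [ 0.559 -0.373] tray [-0.063 -0.352] ang-tray -1.32
[278. 174.] [0.593 0.042] tray [0.044 0.05 ] ang-tray -0.04
[308. 166.] [ 0.618 -0.056] tray [ 0.051 -0.05 ] ang-tray -0.0
```

View pics/end.png

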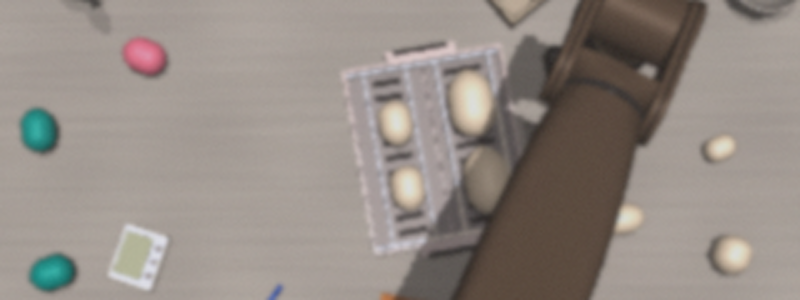

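All four eggs sit in their lanes. The (485,180) goose egg's -0.2 rad reading comes from the arm covering part of it; the wrist view showed it aligned. The rejects are unmoved. Handing in.

```bash
python3 -c "
from plant import *
print(sign_off())"
```

```text
the job is handed in; nothing more can be done
None
```

I loaded all four eggs and handed the job in at about 35 s of the 106 s allowed. `sign_off()` gives no verdict, so what follows is from my own camera checks.

| Egg | Along lane from rack centre | Off lane line |
|---|---|---|
| Goose egg 1 (wide lane) | +51 mm | about 1 mm |
| Goose egg 2 (wide lane) | -47 mm | about 1–2 mm |
| Hen egg 1 (narrow lane) | -41 mm | about 1 mm |
| Hen egg 2 (narrow lane) | +44 mm | about 1 mm |

- **Alignment:** Three eggs were within 0.04 rad of the lane direction. Goose egg 2 read -0.2 rad in the last top view, where the arm hid part of it. An earlier wrist view put it within about 0.1 rad, and I did not re-measure it after the arm cleared.
- **Setting down:** Each egg was released within about 2 mm of the lane floor and none was dropped. I did not measure egg heights afterwards.
- **Rejects:** The small and round eggs were within about 5 mm of their first positions in the last top view. The long egg was mostly hidden by the arm there, so I did not measure it again, but no move went near it.

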